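Balance a connecting rod on the balance block

ROBOT

A 7-joint arm with a two-finger parallel gripper is mounted at the origin on the work surface. World frame = base frame: x ahead of the robot, y to its left, z up, the work surface at z = 0. Lengths are in m, angles in rad, forces in N, time in s.
With the tool pointing down it reaches from about 0.425 to 1.025 m from the base axis. Payload 3.6 kg.
Tool frame: the origin (TCP) lies where the fingers leave the gripper's body, on its centre line; the fingertips stand 73 mm ahead of it and the grasp point (between the pads) lies 54 mm ahead of it (bot.grasp_offset is the distance from the TCP to the grasp point, in m); z points along the fingers, y is the direction in which the jaws open and shut (so a half turn about z gives the same grasp; the last joint's range is limited). The gripper opens to 85 mm and grips with 20 to 120 N. Pads are 22 mm wide; open, the fingers measure 114 mm over their backs; the gripper's body (76 mm by 85 mm) begins 54 mm behind the grasp point. The pads swing forward as they close: fully open they stand 13 mm farther back than shut.
Start: joints at [1.192, 0.591, 0.048, 1.609, -0.033, 0.943, -0.034], TCP at [0.204, -0.696, 0.304] pointing down, gripper open.
Joint ranges: [-2.69, 2.69], [-0.47, 2.24], [-1.27, 1.36], [0.19, 2.51], [-1.53, 4.68], [0.08, 2.07], [-3.09, 3.09]. Speed limits (rad/s): [2.57, 2.57, 3.14, 3.14, 3.14, 3.14, 3.14].

INTERFACE

Orientations are given as a unit quaternion [w, x, y, z].
In Python, from station import bot gives the robot as it stands.
- The arm moves only by the tool drive_tool, never from a script. Its argument "plan" is a list of rows, each an object with "dr": the turn, a rotation vector about the tool's x, y, z as a fraction of full scale, a list of three; "translation": the shift along the tool's x, y, z as a fraction of full scale, a list of three; "gripper": the closure, from -1 (fully open) to 1 (shut). A call has 1 to 20 rows; each row shifts and turns the commanded pose from where the row before left it, along the tool's axes as they then stand; what a row does not reach is not made up. Full scale, the value 1, is 0.08 m for a shift and pi rad for a turn. A row lasts 1/12 s, in which the tool goes at most 41.7 mm and 7.16 degrees, less where a joint would pass 70% of its speed; a pose out of reach is approached as far as the arm can. A call with a number of a shift or a turn outside -1 to 1 is refused whole. A call with a gripper value outside its range is refused whole. The fingers move at their own pace and stop on an object; the grip force is fixed at half the most. Time passes only in rows, so rows that do not move let the fingers close. It gives the time, the measured TCP pose, the force and the opening at its end, in the units of the state.
- bot.observe(): the state, without advancing time (a new reading comes with each control period).
- bot.read_camera(name): name is "scene" or "top"; returns (picture, depth): 400x640x3 uint8, red, green, blue; 400x640 float32, m along the optical axis (not along the pixel's ray), 0 where there is no reading.
- bot.camera_info(name): a dict with "fovy" (degrees; the focal length in pixels is half the picture's height over the tangent of half this angle, whatever the lens; pixels are square), "cx", "cy" (the principal point, pixels), "k1" (the pictures are not rectified: a ray, as slopes to the right and down, at radius r is drawn at 1 + k1 r^2 times it, then the intrinsics apply), "camera_from_world" (4x4, takes a point from world to camera coordinates). Camera axes: x right, y down, z forward; pixel columns grow to the right and rows downward; lengths in m; the calibration is good to about 2 mm. A picture is of the moment at which its call begins. camera_info takes no time and is no camera call.
- bot.close_job(): hands the job in, once; it reports no verdict.
The state is a dict: "time": time; "qpos": joint angles; "qd": joint speeds; "joint_torque": joint torques, N m; "ee_pos": TCP position; "tool_rot": TCP orientation; "contact_force": force on the tool from outside, world axes, zero at the start; "wrist_torque": the same for the moment, N m; "width": finger opening in m.
Only numpy, scipy, OpenCV 4.12 (cv2) and the standard library are available. Lean on these libraries where they do the work, as an engineer would, in place of code of your own. Each camera call takes 0.05 s, during which the arm holds its last target. There are 200 camera calls.

TASK

Find the balance point of the connecting rod with the blue cap: lay it gently across the steel edge on the yellow balance block, square to the edge, so that it stays there level by itself, resting on its shank with both ends in the air. Leave the red-capped rod where it lies.

Things in the scene. Friction and masses are not known exactly. Their poses are not given: they have to be found in the camera images.
- rod_blue: Connecting rod, aluminium, 0.6-0.95 kg, 280 mm long (x). Big end at -x: ring of 84 mm diameter centred at x = -98 mm, outer half and bolt lugs (102 mm wide in all) painted BLUE. Small end at +x: ring of 52 mm diameter at x = 114. Rings are 42 mm thick. Bare shank between them, see balance. Lies flat, loose. Origin: middle of the length, on the bench side of the rings; z up. Either way round is right.
- balance (a point): The blue rod's balance point (centre of mass seen from above; no mark), on the flat underside of its shank: at x = -25 mm from the rod's origin, towards the blue big end, 6 mm above the rings' underside; axes as the rod's. The shank is straight, from x = -56 to 88 mm of the rod, 26 mm wide (y) and 30 mm high (underside 6, top 36 mm above the rings' underside).
- rod_red: A second rod of the same shape and size, with its big end painted RED, lying flat beside the other. A bystander, not to be moved.
- block: Balance block, fixed. Yellow foot 120 (x) by 100 mm (y), 12 mm high, yellow step 100 by 46 mm up to 42 mm, and on it an upright steel bar, 96 mm long in x and 30 mm thick in y: its flat top is the edge, 80 mm above the bench. A rod across it runs along the block's y, and stays level only with its balance point over the 30 mm flat. Origin: centre of the foot's underside; z up.
There are look-alikes about, which are no part of the job. Of the things shaped like the block, the yellow one is meant.

How it is judged:
At the end, for the whole second after the job is handed in: The blue-capped rod rests by its shank on the steel edge of the block (shank underside at the edge's height within 6 mm), let go and at rest, level within 5 degrees and square across the edge within 20 degrees (z of balance in the frame of block between 0.074 and 0.086 m and angle between rod_blue's own z axis and vertical below 0.09 rad and angle between the x axis of rod_blue and the y axis of block, either way round below 0.35 rad and contact force between rod_blue and block above 2 N and contact force between rod_blue and the fingers below 0.2 N and linear speed of rod_blue below 0.02 m/s and angular speed of rod_blue below 0.1 rad/s); the robot touches nothing.
It fails at once if the red-capped rod is moved by more than 20 mm (distance of rod_red from where it was at the start of the episode above 0.02 m).
It fails at once if the blue-capped rod is slammed on the block (over 90 N) (contact force between rod_blue and block above 90 N).
It fails at once if the blue-capped rod is dropped (let go and falling faster than 0.45 m/s, about 10 mm of free fall) (contact force between rod_blue and the fingers below 0.05 N and linear speed of rod_blue above 0.45 m/s).
It also fails if it takes over 35 s, if anything falls off the work surface, if the arm or the gripper's body presses on something with over 40 N, if the wrist force passes 120 N, or if a joint passes its speed limit or range.

## Working session

There is one attempt and no reset: what is moved stays moved. The work goes in short steps, Python scripts to look and compute and a tool call to move; the robot and the scene stay as the last step left them, time stands still between calls to the robot, and variables do not carry over. Pictures are saved under pics/ and viewed, about 8 in all and at most 12, crops included, and the job is handed in when it is done.

Besides the shell and the picture viewer there is one more tool, called after "Call:" as name([rows], argument=value, ...), one row to a line, values as JSON. drive_tool: Moves the arm, as the interface text tells. Shift numbers are shares of 0.08 m and turn numbers shares of pi rad, none past 1 either way. Its arguments: {"type":"object","properties":{"plan":{"type":"array","items":{"type":"object","properties":{"dr":{"type":"array","items":{"type":"number"}},"translation":{"type":"array","items":{"type":"number"}},"gripper":{"type":"number"}}}}},"required":["plan"]}

```bash
ls; mkdir -p pics
cat > h.py <<'E'
import numpy as np, cv2
from station import bot
def cam(n):
    i=bot.camera_info(n); p,d=bot.read_camera(n); f=200/np.tan(np.radians(i['fovy'])/2)
    return p,d,i,f
def world(d,i,f):
    K=np.array([[f,0,i['cx']],[0,f,i['cy']],[0,0,1]]); 
    v,u=np.mgrid[0:400,0:640].astype(np.float64)
    x=(u-i['cx'])/f; y=(v-i['cy'])/f
    a,b=x.copy(),y.copy()
    for _ in range(15):
        s=1+i['k1']*(a*a+b*b); a=x/s; b=y/s
    P=np.stack([a*d,b*d,d,np.ones_like(d)],-1)
    return (P@np.linalg.inv(i['camera_from_world']).T)[...,:3]
E
python3 - <<'E'
from h import *
for n in ['top','scene']:
    p,d,i,f=cam(n); W=world(d,i,f); np.savez(n+'.npz',p=p,d=d,W=W)
    cv2.imwrite(f'pics/{n}1.png',p[...,::-1]); print(n,i)
print(bot.observe())
E
```

```text
pics
top {'fovy': 47.28819409521444, 'cx': 313.7925147800738, 'cy': 199.45508079556836, 'k1': -0.11370186275407701, 'camera_from_world': array([[ 0.00849835, -0.99992648, -0.00865   , -0.06126532],
       [-0.98744808, -0.00702733, -0.15778752,  0.50822189],
       [ 0.15771513,  0.00988236, -0.9874352 ,  0.99829562],
       [ 0.        ,  0.        ,  0.        ,  1.        ]])}
scene {'fovy': 50.04389563900726, 'cx': 321.43096380362306, 'cy': 202.24571976068736, 'k1': 0.02137322646516813, 'camera_from_world': array([[ 0.75437731,  0.6563041 , -0.01340915, -0.327905  ],
       [ 0.34792342, -0.41706953, -0.83964415, -0.16849938],
       [-0.55665444,  0.62874314, -0.54297136,  1.38055822],
       [ 0.        ,  0.        ,  0.        ,  1.        ]])}
{'time': 0.1, 'qpos': array([ 1.19249135,  0.59202557,  0.04831955,  1.60965568, -0.03329439,
        0.94271164, -0.03368718]), 'qd': array([-0.0011097 , -0.00159852, -0.00082969, -0.00260589,  0.00093457,
       -0.00067526,  0.00093021]), 'joint_torque': array([ 3.31533956e-03, -5.49997258e+01,  1.55268811e+00, -1.98823643e+01,
        9.68369306e-03,  3.82619954e-03, -1.25733706e-05]), 'ee_pos': array([ 0.20354922, -0.69523406,  0.30287117]), 'tool_rot': array([-9.76766185e-04,  9.89871377e-01,  1.41963591e-01, -2.03128181e-04]), 'contact_force': array([ 0.33739645, -0.49803163, -0.65621521]), 'wrist_torque': array([ 0.0419503 ,  0.0446255 , -0.00559672]), 'width': 0.08554840438816383}
```

View pics/top1.png

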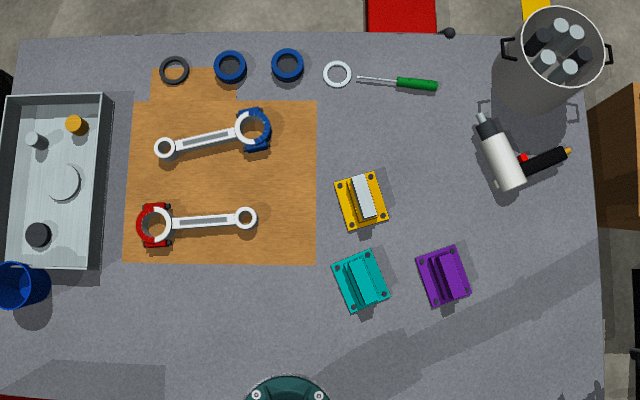

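View pics/scene1.png

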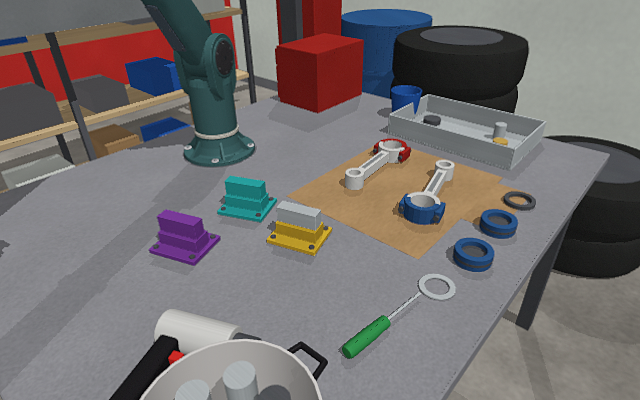

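The rod with the blue cap has its big end at top (252,129) and small end at (165,148). The red rod lies at (155,224)–(245,217). Three things are block-shaped: yellow (362,200), teal (360,281) and purple (443,276). The yellow one with the bare steel bar fits the description. The blue rings at (230,66) and (287,64) are loose look-alikes. Next I'll measure and take the confirming crop.

Run:
```python
from h import *
z=np.load('top.npz'); W=z['W'];p=z['p']
def reg(u0,u1,v0,v1,lo,hi):
    m=np.zeros((400,640),bool); m[v0:v1,u0:u1]=1
    return m&(W[...,2]>lo)&(W[...,2]<hi)
for n,r in [('blue',(145,285,98,165)),('red',(128,268,195,258))]:
    m=reg(*r,.025,.06); Q=W[m]
    c,(w,h),a=cv2.minAreaRect(Q[:,:2].astype(np.float32)); print(n,len(Q),'rect',c,w,h,a,'z',np.percentile(Q[:,2],[5,50,95]))
    # rings: fit model outline by template of rod shape
    from scipy.optimize import minimize
    def cost(t):
        x,y,th=t; d=Q[:,:2]-[x,y]; lx=d[:,0]*np.cos(th)+d[:,1]*np.sin(th); ly=-d[:,0]*np.sin(th)+d[:,1]*np.cos(th)
        s=np.minimum.reduce([np.hypot(lx+98,0*ly) if 0 else np.hypot(lx+.098,ly)-.042,np.hypot(lx-.114,ly)-.026,np.maximum(np.maximum(-.056-lx,lx-.088),abs(ly)-.013),np.maximum(abs(lx+.098)-.02,abs(ly)-.051)])
        # area-centroid free: penalise outside points
        return np.mean(np.maximum(s,0)**2)*1e6
    best=None
    for th in np.arange(-np.pi,np.pi,.4):
        o=minimize(cost,[c[0],c[1],th],method='Nelder-Mead',options=dict(maxiter=800,xatol=1e-5))
        if best is None or o.fun<best.fun: best=o
    x,y,th=best.x; print('fit',best.x,best.fun,'balance',x-.025*np.cos(th),y-.025*np.sin(th))
m=reg(325,395,160,240,.07,.09); Q=W[m]
print('bar',len(Q),cv2.minAreaRect(Q[:,:2].astype(np.float32)),Q.mean(0))
m=reg(325,395,160,240,.006,.02); Q=W[m]; print('foot',cv2.minAreaRect(Q[:,:2].astype(np.float32)))
cv2.imwrite('pics/crop.png',cv2.resize(p[90:260,120:400,::-1],None,fx=2.8,fy=2.8,interpolation=cv2.INTER_CUBIC))
```

```text
blue 1842 rect (0.654346227645874, 0.18427525460720062) 0.10139568150043488 0.2797955870628357 14.235960006713867 z [0.0281161  0.03843001 0.04472442]
fit [0.65717619 0.18524584 1.81623933] 1.715349441627915 balance 0.6632508431116377 0.16099509554672864
red 1972 rect (0.457625150680542, 0.21260246634483337) 0.1017744243144989 0.27952873706817627 4.914222240447998 z [0.02884555 0.03859059 0.04495729]
fit [ 0.45699582  0.21040763 -1.50618038] 2.335221468687174 balance 0.4553815405141266 0.23535546118368475
bar 621 ((0.5122997164726257, -0.16675187647342682), (0.0962056964635849, 0.031047888100147247), 16.792312622070312) [ 0.51144477 -0.16628821  0.08021647]
foot ((0.5242329835891724, -0.15797413885593414), (0.15699325501918793, 0.16621693968772888), 86.8921127319336)
```

View pics/crop.png

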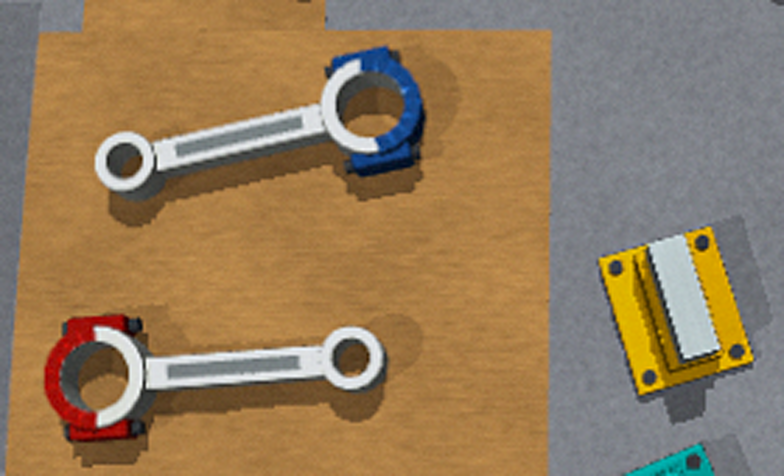

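Confirmed in the crop: the blue cap is at (375,105), the bare shank runs from (155,150) to (325,120), and the yellow block has a bare steel bar at (685,300). The start pose has the jaws radial, so swinging around the base nearly aligns them with the rod.

Call:
drive_tool([
  {"translation":[0.49,-0.032,0],"dr":[0,0,-0.0174],"gripper":-1},
  {"translation":[0.49,-0.032,0],"dr":[0,0,-0.0174],"gripper":-1},
  {"translation":[0.49,-0.032,0],"dr":[0,0,-0.0174],"gripper":-1},
  {"translation":[0.49,-0.032,0],"dr":[0,0,-0.0174],"gripper":-1},
  {"translation":[0.49,-0.032,0],"dr":[0,0,-0.0174],"gripper":-1},
  {"translation":[0.49,-0.032,0],"dr":[0,0,-0.0174],"gripper":-1},
  {"translation":[0.49,-0.032,0],"dr":[0,0,-0.0174],"gripper":-1},
  {"translation":[0.49,-0.032,0],"dr":[0,0,-0.0174],"gripper":-1},
  {"translation":[0.49,-0.032,0],"dr":[0,0,-0.0174],"gripper":-1},
  {"translation":[0.49,-0.032,0],"dr":[0,0,-0.0174],"gripper":-1},
  {"translation":[0.49,-0.032,0],"dr":[0,0,-0.0174],"gripper":-1},
  {"translation":[0.49,-0.032,0],"dr":[0,0,-0.0174],"gripper":-1},
  {"translation":[0.49,-0.032,0],"dr":[0,0,-0.0174],"gripper":-1},
  {"translation":[0.49,-0.032,0],"dr":[0,0,-0.0174],"gripper":-1},
])

```text
time: 1.27
ee_pos: [0.6132, -0.3462, 0.3034]
tool_rot: [-0.0, 0.865, 0.502, -0.0]
contact_force: [1.6, 0.1, 0.0]
width: 0.0859
```

Call:
drive_tool([
  {"translation":[0.49,-0.032,0],"dr":[0,0,-0.0174],"gripper":-1},
  {"translation":[0.49,-0.032,0],"dr":[0,0,-0.0174],"gripper":-1},
  {"translation":[0.49,-0.032,0],"dr":[0,0,-0.0174],"gripper":-1},
  {"translation":[0.49,-0.032,0],"dr":[0,0,-0.0174],"gripper":-1},
  {"translation":[0.49,-0.032,0],"dr":[0,0,-0.0174],"gripper":-1},
  {"translation":[0.49,-0.032,0],"dr":[0,0,-0.0174],"gripper":-1},
  {"translation":[0.49,-0.032,0],"dr":[0,0,-0.0174],"gripper":-1},
  {"translation":[0.49,-0.032,0],"dr":[0,0,-0.0174],"gripper":-1},
  {"translation":[0.49,-0.032,0],"dr":[0,0,-0.0174],"gripper":-1},
  {"translation":[0.49,-0.032,0],"dr":[0,0,-0.0174],"gripper":-1},
  {"translation":[0.49,-0.032,0],"dr":[0,0,-0.0174],"gripper":-1},
  {"translation":[0.49,-0.032,0],"dr":[0,0,-0.0174],"gripper":-1},
  {"translation":[0.2,-0.032,0],"dr":[0,0,-0.0174],"gripper":-1},
  {"gripper":-1},
  {"gripper":-1},
])

```text
invalid input at $.plan[13]: expected keys dr, translation, gripper
```

```bash
cat >> h.py <<'E'
from scipy.spatial.transform import Rotation as R
def go(x,y,z,yaw):
    s=bot.observe(); r=R.from_quat(np.roll(s['tool_rot'],-1)); m=r.as_matrix()
    tgt=np.array([[np.cos(yaw),np.sin(yaw),0],[np.sin(yaw),-np.cos(yaw),0],[0,0,-1]]).T.T
    print('t',s['time'],'pos',s['ee_pos'].round(4),'F',s['contact_force'].round(1),'w',round(s['width'],4))
    print('shift/0.08',(m.T@(np.array([x,y,z])-s['ee_pos'])/.08).round(3),'turn/pi',((r.inv()*R.from_matrix(tgt)).as_rotvec()/np.pi).round(4))
E
python3 -c "
from h import *
go(.6616,.1606,.03+.051,np.radians(104.2))"
```

```text
t 1.2667 pos [ 0.6132 -0.3462  0.3034] F [1.6 0.1 0. ] w 0.0859
shift/0.08 [ 5.803 -2.611  2.78 ] turn/pi [-1.000e-04 -0.000e+00 -2.438e-01]
```

Call:
drive_tool([
  {"translation":[0.49,-0.032,0],"dr":[0,0,-0.0174],"gripper":-1},
  {"translation":[0.49,-0.032,0],"dr":[0,0,-0.0174],"gripper":-1},
  {"translation":[0.49,-0.032,0],"dr":[0,0,-0.0174],"gripper":-1},
  {"translation":[0.49,-0.032,0],"dr":[0,0,-0.0174],"gripper":-1},
  {"translation":[0.49,-0.032,0],"dr":[0,0,-0.0174],"gripper":-1},
  {"translation":[0.49,-0.032,0],"dr":[0,0,-0.0174],"gripper":-1},
  {"translation":[0.49,-0.032,0],"dr":[0,0,-0.0174],"gripper":-1},
  {"translation":[0.49,-0.032,0],"dr":[0,0,-0.0174],"gripper":-1},
  {"translation":[0.49,-0.032,0],"dr":[0,0,-0.0174],"gripper":-1},
  {"translation":[0.49,-0.032,0],"dr":[0,0,-0.0174],"gripper":-1},
  {"translation":[0.49,-0.032,0],"dr":[0,0,-0.0174],"gripper":-1},
  {"translation":[0.49,-0.032,0],"dr":[0,0,-0.0174],"gripper":-1},
  {"translation":[0.2,-0.032,0],"dr":[0,0,-0.0174],"gripper":-1},
  {"translation":[0,0,0],"dr":[0,0,0],"gripper":-1},
  {"translation":[0,0,0],"dr":[0,0,0],"gripper":-1},
])

```text
time: 2.52
ee_pos: [0.6784, 0.1264, 0.3035]
tool_rot: [-0.0, 0.636, 0.772, -0.0]
contact_force: [0.1, -0.9, 0.2]
width: 0.0857
```

```bash
python3 -c "
from h import *
go(.6616,.1606,.03+.051,np.radians(104.2))"
```

```text
t 2.5167 pos [0.6784 0.1264 0.3035] F [ 0.1 -0.9  0.2] w 0.0857
shift/0.08 [ 0.459 -0.121  2.781] turn/pi [-0.0003  0.     -0.0175]
```

Call:
drive_tool([
  {"translation":[0.46,-0.12,0],"dr":[0,0,-0.0175],"gripper":-1},
  {"translation":[0,0,0.48],"dr":[0,0,0],"gripper":-1},
  {"translation":[0,0,0.48],"dr":[0,0,0],"gripper":-1},
  {"translation":[0,0,0.48],"dr":[0,0,0],"gripper":-1},
  {"translation":[0,0,0.46],"dr":[0,0,0],"gripper":-1},
  {"translation":[0,0,0],"dr":[0,0,0],"gripper":-1},
  {"translation":[0,0,0],"dr":[0,0,0],"gripper":-1},
])

```text
time: 3.1
ee_pos: [0.662, 0.1563, 0.1498]
tool_rot: [-0.001, 0.617, 0.787, -0.003]
contact_force: [0.1, -0.3, 0.1]
width: 0.0857
```

Run:
```python
from h import *
go(.6616,.1606,.083,np.radians(104.2))
p,d,i,f=cam('scene'); cv2.imwrite('pics/s2.png',cv2.resize(p[110:270,330:530,::-1],None,fx=3.5,fy=3.5,interpolation=cv2.INTER_CUBIC))
```

```text
t 3.1 pos [0.662  0.1563 0.1498] F [ 0.1 -0.3  0.1] w 0.0857
shift/0.08 [0.055 0.013 0.834] turn/pi [-0.0017  0.0007 -0.0019]
```

View pics/s2.png

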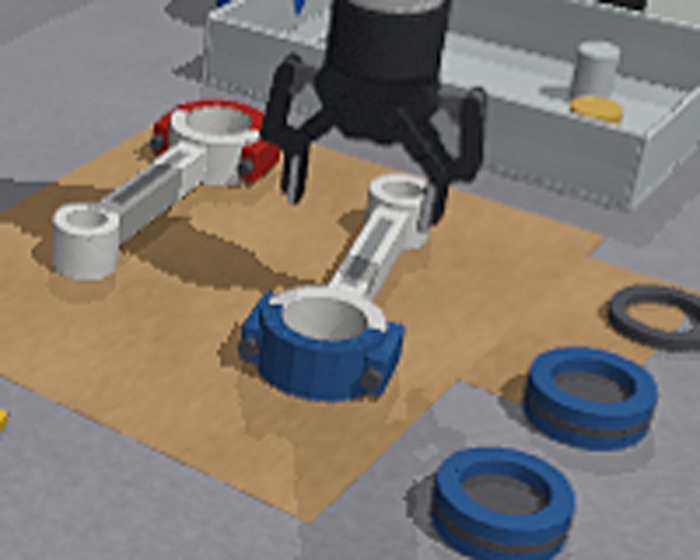

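The open fingers, at (295,180) and (435,200), straddle the blue rod's shank. Now I descend and close.

Call:
drive_tool([
  {"translation":[0.055,0.013,0.3],"dr":[-0.0017,0.0007,-0.002],"gripper":-1},
  {"translation":[0,0,0.3],"dr":[0,0,0],"gripper":-1},
  {"translation":[0,0,0.23],"dr":[0,0,0],"gripper":-1},
  {"translation":[0,0,0],"dr":[0,0,0],"gripper":-1},
  {"translation":[0,0,0],"dr":[0,0,0],"gripper":-1},
  {"translation":[0,0,0],"dr":[0,0,0],"gripper":0},
  {"translation":[0,0,0],"dr":[0,0,0],"gripper":0.2},
  {"translation":[0,0,0],"dr":[0,0,0],"gripper":0.5},
  {"translation":[0,0,0],"dr":[0,0,0],"gripper":1},
  {"translation":[0,0,0],"dr":[0,0,0],"gripper":1},
  {"translation":[0,0,0],"dr":[0,0,0],"gripper":1},
  {"translation":[0,0,0],"dr":[0,0,0],"gripper":1},
  {"translation":[0,0,0],"dr":[0,0,0],"gripper":1},
  {"translation":[0,0,0],"dr":[0,0,0],"gripper":1},
  {"translation":[0,0,0],"dr":[0,0,0],"gripper":1},
  {"translation":[0,0,0],"dr":[0,0,0],"gripper":1},
])

```text
time: 4.48
ee_pos: [0.6624, 0.164, 0.0864]
tool_rot: [0.001, 0.613, 0.79, 0.002]
contact_force: [-2.8, -0.2, 7.5]
width: 0.0248
```

Run:
```python
from h import *
go(.6616,.1606,.083,np.radians(104.2))
```

```text
t 4.4833 pos [0.6624 0.164  0.0864] F [-2.8 -0.2  7.5] w 0.0248
shift/0.08 [-0.039 -0.021  0.043] turn/pi [ 0.0014 -0.0004  0.0013]
```

Call:
drive_tool([
  {"translation":[0,0,-0.1],"dr":[0,0,0],"gripper":1},
  {"translation":[0,0,-0.2],"dr":[0,0,0],"gripper":1},
  {"translation":[0,0,-0.4],"dr":[0,0,0],"gripper":1},
  {"translation":[0,0,-0.4],"dr":[0,0,0],"gripper":1},
  {"translation":[0,0,-0.4],"dr":[0,0,0],"gripper":1},
  {"translation":[0,0,-0.2],"dr":[0,0,0],"gripper":1},
  {"translation":[0,0,-0.1],"dr":[0,0,0],"gripper":1},
  {"translation":[0,0,0],"dr":[0,0,0],"gripper":1},
  {"translation":[0,0,0],"dr":[0,0,0],"gripper":1},
])

```text
time: 5.23
ee_pos: [0.6612, 0.1631, 0.2287]
tool_rot: [0.0, 0.613, 0.79, 0.002]
contact_force: [-0.6, -0.1, -8.3]
width: 0.0246
```

Run:
```python
from h import *
go(.5123,-.1668,.2,np.radians(106.8))
s=bot.observe(); print(s['wrist_torque'],s['tool_rot'])
p,d,i,f=cam('scene'); W=world(d,i,f); np.savez('s3.npz',p=p,W=W)
cv2.imwrite('pics/s3.png',cv2.resize(p[70:270,300:550,::-1],None,fx=3,fy=3,interpolation=cv2.INTER_CUBIC))
```

```text
t 5.2333 pos [0.6612 0.1631 0.2287] F [-0.6 -0.1 -8.3] w 0.0246
shift/0.08 [-3.532 -2.828  0.343] turn/pi [ 0.0011 -0.0005 -0.0134]
[-0.01154063  0.0441176   0.00501771] [3.01951003e-04 6.12994597e-01 7.90084891e-01 1.84355970e-03]
```

View pics/s3.png

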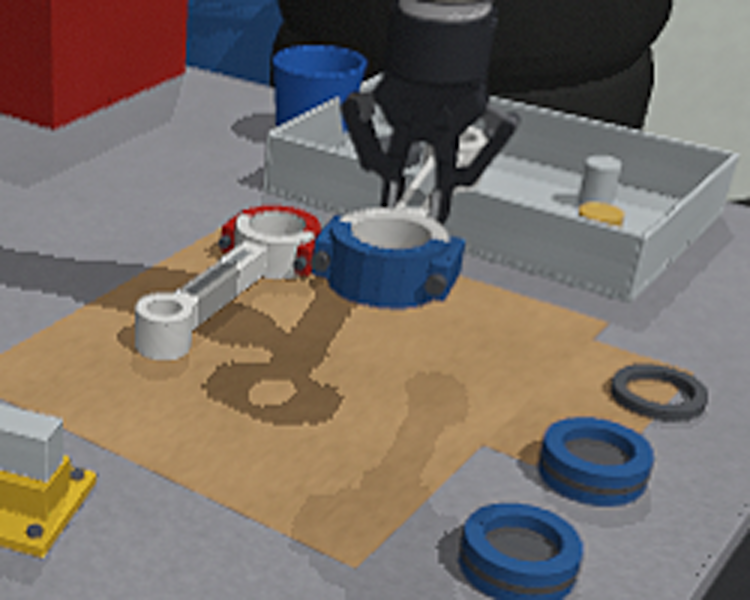

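The blue rod is held level, with its big end at (395,255) in the crop. The weight reading is about 8.3 N, and the red rod is undisturbed. Moving over the block.

Call:
drive_tool([
  {"translation":[-0.14,-0.113,0],"dr":[0,0,0],"gripper":1},
  {"translation":[-0.25,-0.2,0],"dr":[0,0,0],"gripper":1},
  {"translation":[-0.353,-0.283,0],"dr":[0,0,0],"gripper":1},
  {"translation":[-0.353,-0.283,0],"dr":[0,0,0],"gripper":1},
  {"translation":[-0.353,-0.283,0],"dr":[0,0,0],"gripper":1},
  {"translation":[-0.353,-0.283,0],"dr":[0,0,0],"gripper":1},
  {"translation":[-0.353,-0.283,0],"dr":[0,0,0],"gripper":1},
  {"translation":[-0.353,-0.283,0],"dr":[0,0,0],"gripper":1},
  {"translation":[-0.353,-0.283,0],"dr":[0,0,0],"gripper":1},
  {"translation":[-0.353,-0.283,0],"dr":[0,0,0],"gripper":1},
  {"translation":[-0.21,-0.17,0],"dr":[0,0,0],"gripper":1},
  {"translation":[-0.105,-0.085,0],"dr":[0,0,-0.0134],"gripper":1},
  {"translation":[0,0,0],"dr":[0,0,0],"gripper":1},
  {"translation":[0,0,0],"dr":[0,0,0],"gripper":1},
  {"translation":[0,0,0],"dr":[0,0,0],"gripper":1},
  {"translation":[0,0,0],"dr":[0,0,0],"gripper":1},
])

```text
time: 6.62
ee_pos: [0.5134, -0.1644, 0.2274]
tool_rot: [0.001, 0.595, 0.804, 0.003]
contact_force: [-0.2, 0.1, -7.7]
width: 0.025
```

Run:
```python
from h import *
go(.5123,-.1668,.2,np.radians(106.8))
p,d,i,f=cam('top'); W=world(d,i,f); np.savez('t4.npz',p=p,W=W)
cv2.imwrite('pics/t4.png',cv2.resize(p[90:330,250:500,::-1],None,fx=2.4,fy=2.4,interpolation=cv2.INTER_CUBIC))
h=cv2.cvtColor(p,cv2.COLOR_RGB2HSV); yaw=np.radians(106.8); a=np.array([np.cos(yaw),np.sin(yaw)])
t=bot.observe()['ee_pos']; print(t)
D=W[...,:2]-t[:2]; lx=D@a; ly=D@np.array([a[1],-a[0]])
m=(W[...,2]>.165)&(W[...,2]<.205)&(abs(ly)<.06)&(abs(lx)<.25)
print('extent',np.percentile(lx[m],[0,.5,99.5,100]))
for lo,hi in [(-.14,-.06),(.08,.2)]:
    k=m&(lx>lo)&(lx<hi); print(k.sum(),'z',np.percentile(W[...,2][k],[25,50,75,90]),'ly',np.percentile(ly[k],[1,50,99]))
```

```text
t 6.6167 pos [ 0.5134 -0.1644  0.2274] F [-0.2  0.1 -7.7] w 0.025
shift/0.08 [-0.026 -0.024  0.343] turn/pi [ 0.0019 -0.001   0.0007]
[ 0.51348532 -0.16442562  0.2275394 ]
extent [0.00437024 0.00629988 0.16064411 0.16225947]Traceback (most recent call last):
  File "<stdin>", line 11, in <module>
    return _quantile_unchecked(
        a, q, axis, out, overwrite_input, method, keepdims, weights)
    return _ureduce(a,
                    func=_quantile_ureduce_func,
    ...<5 lines>...
                    overwrite_input=overwrite_input,
                    method=method)
    r = func(a, **kwargs)
    result = _quantile(arr,
                       quantiles=q,
    ...<2 lines>...
                       out=out,
                       weights=wgt)
    slices_having_nans = np.isnan(arr[-1, ...])
                                  ~~~^^^^^^^^^
IndexError: index -1 is out of bounds for axis 0 with size 0
```

View pics/t4.png

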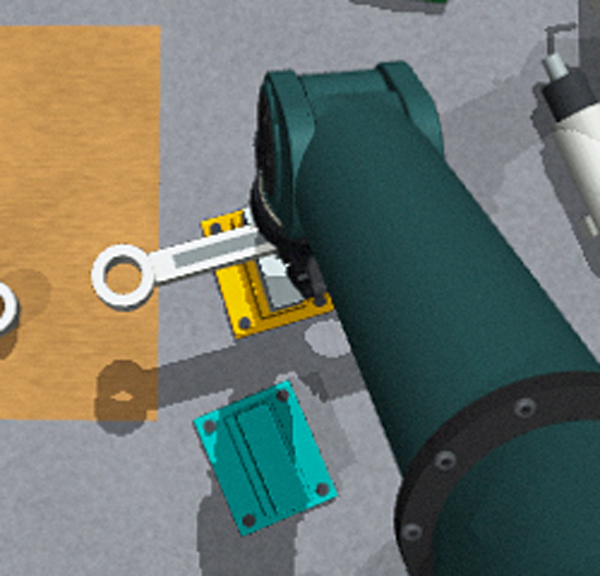

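The small end is visible at (122,276), the yellow block at (270,280) beneath, and the arm hides the big end. The far tip lies 161 mm from the TCP, so I hold the rod at x ≈ -21 and must shift 4 mm. I'll check the level from both cameras.

Run:
```python
from h import *
yaw=np.radians(106.8); a=np.array([np.cos(yaw),np.sin(yaw)])
go(.5111,-.163,.15,yaw)
t=bot.observe()['ee_pos']
p,d,i,f=cam('scene'); W2=world(d,i,f); np.savez('s4.npz',p=p,W=W2)
for W in (np.load('t4.npz')['W'],W2):
    D=W[...,:2]-t[:2]; lx=D@a; ly=D@np.array([a[1],-a[0]])
    m=(W[...,2]>.13)&(W[...,2]<.205)&(abs(ly)<.06)&(abs(lx)<.2)
    for lo,hi in [(-.125,-.09),(.03,.08),(.115,.16)]:
        k=m&(lx>lo)&(lx<hi)
        if k.sum()>20: print(lo,k.sum(),'z',np.percentile(W[...,2][k],[5,50,75,90,97]).round(4),'ly',np.percentile(ly[k],[1,50,99]).round(4))
    print('ext',lx[m].min(),lx[m].max())
```

```text
t 6.6667 pos [ 0.5135 -0.1644  0.2275] F [ 0.3  0.7 -7.3] w 0.025
shift/0.08 [ 0.023 -0.029  0.969] turn/pi [ 0.0019 -0.0009  0.0008]
0.03 369 z [0.1611 0.1773 0.1786 0.1796 0.1806] ly [-0.0114 -0.0003  0.0146]
0.115 401 z [0.1513 0.183  0.1842 0.1852 0.1862] ly [-0.023   0.0027  0.0258]
ext 0.004370235040371311 0.16225947035085672
-0.125 1024 z [0.1442 0.1677 0.1781 0.1831 0.1841] ly [-0.0458  0.0138  0.0524]
0.03 75 z [0.1498 0.1588 0.1634 0.166  0.1774] ly [-0.0037  0.0154  0.0168]
0.115 202 z [0.1452 0.1711 0.1815 0.1831 0.1835] ly [-0.018   0.0232  0.0295]
ext -0.12145985399904913 0.16240627841192787
```

The rod is level (ring tops 184 and 184 mm) and the extents agree. The shank underside is 148 mm up, so contact should come at TCP z ≈ 0.160.

Call:
drive_tool([
  {"translation":[0.023,-0.029,0.1],"dr":[0.0019,-0.0009,0],"gripper":1},
  {"translation":[0,0,0.15],"dr":[0,0,0],"gripper":1},
  {"translation":[0,0,0.15],"dr":[0,0,0],"gripper":1},
  {"translation":[0,0,0.15],"dr":[0,0,0],"gripper":1},
  {"translation":[0,0,0.12],"dr":[0,0,0],"gripper":1},
  {"translation":[0,0,0.07],"dr":[0,0,0],"gripper":1},
  {"translation":[0,0,0.04],"dr":[0,0,0],"gripper":1},
  {"translation":[0,0,0],"dr":[0,0,0],"gripper":1},
  {"translation":[0,0,0],"dr":[0,0,0],"gripper":1},
  {"translation":[0,0,0],"dr":[0,0,0],"gripper":1},
])

```text
time: 7.55
ee_pos: [0.5106, -0.165, 0.1658]
tool_rot: [0.001, 0.596, 0.803, -0.0]
contact_force: [0.1, -0.5, -7.0]
width: 0.0247
```

Run:
```python
from h import *
go(.5109,-.1625,.16,np.radians(106.8))
```

```text
t 7.55 pos [ 0.5106 -0.165   0.1658] F [ 0.1 -0.5 -7. ] w 0.0247
shift/0.08 [0.03  0.012 0.072] turn/pi [0.0002 0.0005 0.    ]
```

Call:
drive_tool([
  {"translation":[0.03,0.012,0.012],"dr":[0,0,0],"gripper":1},
  {"translation":[0,0,0.012],"dr":[0,0,0],"gripper":1},
  {"translation":[0,0,0.012],"dr":[0,0,0],"gripper":1},
  {"translation":[0,0,0.012],"dr":[0,0,0],"gripper":1},
  {"translation":[0,0,0.012],"dr":[0,0,0],"gripper":1},
  {"translation":[0,0,0],"dr":[0,0,0],"gripper":1},
  {"translation":[0,0,0],"dr":[0,0,0],"gripper":1},
])

```text
time: 8.13
ee_pos: [0.5104, -0.1625, 0.1605]
tool_rot: [0.0, 0.596, 0.803, -0.001]
contact_force: [-0.4, 1.1, -7.6]
width: 0.0248
```

Call:
drive_tool([
  {"translation":[0,0,0.01],"dr":[0,0,0],"gripper":1},
  {"translation":[0,0,0.01],"dr":[0,0,0],"gripper":1},
  {"translation":[0,0,0],"dr":[0,0,0],"gripper":1},
  {"translation":[0,0,0],"dr":[0,0,0],"gripper":1},
])

```text
time: 8.47
ee_pos: [0.5104, -0.1625, 0.1604]
tool_rot: [0.001, 0.596, 0.803, -0.001]
contact_force: [-3.0, 0.1, 8.5]
width: 0.0251
```

Contact is felt: the force went from -7.6 to +8.5 N. Releasing.

Call:
drive_tool([
  {"translation":[0,0,0],"dr":[0,0,0],"gripper":0.3},
  {"translation":[0,0,0],"dr":[0,0,0],"gripper":0.2},
  {"translation":[0,0,0],"dr":[0,0,0],"gripper":0.1},
  {"translation":[0,0,0],"dr":[0,0,0],"gripper":0.0},
  {"translation":[0,0,0],"dr":[0,0,0],"gripper":-0.1},
  {"translation":[0,0,0],"dr":[0,0,0],"gripper":-0.1},
  {"translation":[0,0,0],"dr":[0,0,0],"gripper":-0.1},
  {"translation":[0,0,0],"dr":[0,0,0],"gripper":-0.1},
])

```text
time: 9.13
ee_pos: [0.5104, -0.1625, 0.1588]
tool_rot: [0.0, 0.596, 0.803, -0.0]
contact_force: [-0.8, -0.3, 0.2]
width: 0.0465
```

Run:
```python
from h import *
go(.5109,-.1625,.16,np.radians(106.8))
p,d,i,f=cam('scene')
cv2.imwrite('pics/s5.png',cv2.resize(p[110:290,190:400,::-1],None,fx=3.3,fy=3.3,interpolation=cv2.INTER_CUBIC))
```

```text
t 9.1333 pos [ 0.5104 -0.1625  0.1588] F [-0.8 -0.3  0.2] w 0.0465
shift/0.08 [-0.002  0.006 -0.015] turn/pi [-0.0002  0.0003  0.    ]
```

View pics/s5.png

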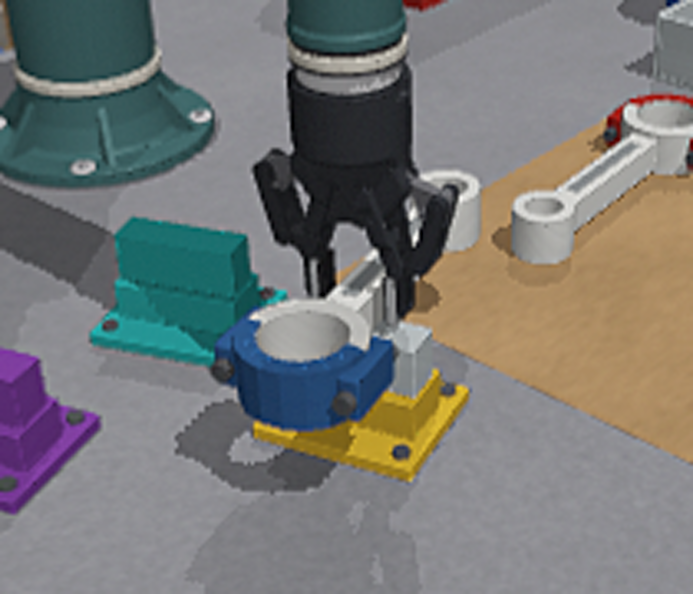

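The jaws are open clear of the shank, and the rod lies level across the bar, big end at (305,360). Now I retreat straight up and check.

Call:
drive_tool([
  {"translation":[0,0,-0.1],"dr":[0,0,0],"gripper":-0.1},
  {"translation":[0,0,-0.2],"dr":[0,0,0],"gripper":-0.1},
  {"translation":[0,0,-0.4],"dr":[0,0,0],"gripper":-0.1},
  {"translation":[0,0,-0.4],"dr":[0,0,0],"gripper":-0.1},
  {"translation":[0,0,-0.4],"dr":[0,0,0],"gripper":-0.1},
  {"translation":[0,0,-0.3],"dr":[0,0,0],"gripper":-0.1},
  {"translation":[0,0,0],"dr":[0,0,0],"gripper":-0.1},
  {"translation":[0,0,0],"dr":[0,0,0],"gripper":-0.1},
  {"translation":[0,0,0],"dr":[0,0,0],"gripper":-0.1},
  {"translation":[0,0,0],"dr":[0,0,0],"gripper":-0.1},
])

```text
time: 10.02
ee_pos: [0.5093, -0.1623, 0.3016]
tool_rot: [-0.001, 0.596, 0.803, -0.001]
contact_force: [-0.4, -0.6, -0.5]
width: 0.047
```

Run:
```python
from h import *
yaw=np.radians(106.8); a=np.array([np.cos(yaw),np.sin(yaw)]); t=np.array([.5123,-.1668])
go(.5109,-.1625,.3,yaw)
for n in range(2):
    p,d,i,f=cam('scene'); W=world(d,i,f)
    D=W[...,:2]-t; lx=D@a; ly=D@np.array([a[1],-a[0]])
    m=(W[...,2]>.09)&(W[...,2]<.13)&(abs(ly)<.06)&(abs(lx)<.2)
    for lo,hi in [(-.12,-.05),(.12,.16)]:
        k=m&(lx>lo)&(lx<hi); print(lo,k.sum(),'z',np.percentile(W[...,2][k],[75,90,97]).round(4),'ly',np.percentile(ly[k],[1,99]).round(4))
    print('ext',lx[m].min(),lx[m].max())
cv2.imwrite('pics/s6.png',cv2.resize(p[60:290,190:460,::-1],None,fx=2.6,fy=2.6,interpolation=cv2.INTER_CUBIC))
```

```text
t 10.0167 pos [ 0.5093 -0.1623  0.3016] F [-0.4 -0.6 -0.5] w 0.047
shift/0.08 [-0.009  0.018  0.02 ] turn/pi [-0.001  -0.0002  0.    ]
-0.12 1088 z [0.1152 0.1165 0.1172] ly [-0.0483  0.0517]
0.12 234 z [0.115  0.116  0.1166] ly [-0.0209  0.0288]
ext -0.116857896359294 0.16570699321121538
-0.12 1081 z [0.1151 0.1164 0.1171] ly [-0.0487  0.0516]
0.12 230 z [0.1152 0.1162 0.1168] ly [-0.0202  0.0285]
ext -0.11673820258913829 0.1642675295784895
```

View pics/s6.png

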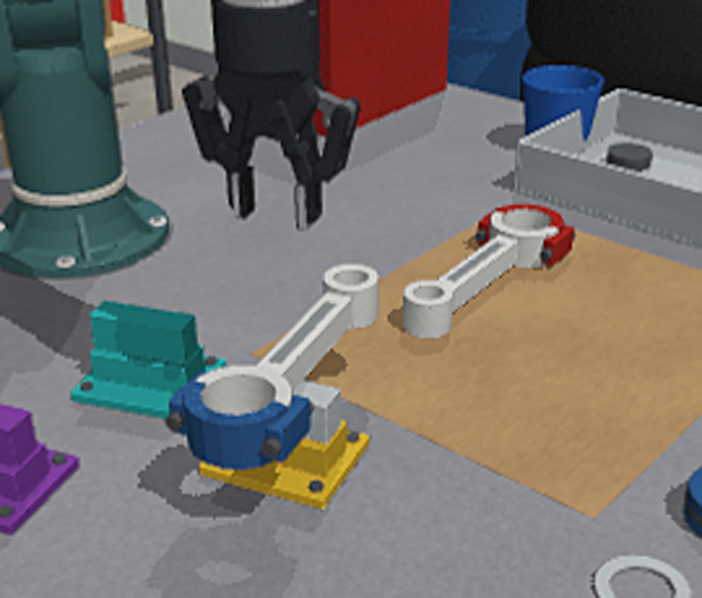

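The rod stays level by itself: ring tops are 116 mm at both ends, balance point within about 1–2 mm of the bar centre, and the picture shows both ends in the air. Handing in.

```bash
python3 -c "
from h import *
print(bot.close_job())"
```

```text
the job is handed in; nothing more can be done
None
```

I gripped the blue-capped rod near its balance point and laid it square across the steel bar of the yellow block. Then I let go, lifted clear and handed in at about 10 s of the 35 s allowed.

- **Level:** both ring tops read 116 mm in two consecutive pictures after release, which matches a shank underside of about 80 mm.
- **Position:** the balance point is within about 1–2 mm of the bar's centre line, and the rod was set to the bar's measured direction.
- **Force and clearance:** I set it down with about 16 N on the block, and the wrist force was back to about zero after release. The gripper stands about 14 cm above its release height, clear of everything.
- **Red rod:** it looks unmoved in the pictures; I did not measure it again.

No check failed. Two small disagreements: the jaws closed at 25 mm on the 26 mm shank, and the arm settled 2–4 mm off its commanded position at times. I corrected for the position error before setting the rod down.

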